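# Nudge a dental cast's mounting plate onto its two locating pins

## Task

With the fingertips, gently nudge the black mounting plate with the yellow dental cast sideways along the aluminium deck until its two holes drop over the two brass pins and it lies flat and fully home on the blue seat, then move clear. Only push it: never lift it off the deck or tip it up, and leave everything else on the bench where it is.

Things in the scene. Friction and masses are not known exactly. Their poses are not given: they have to be found in the camera images.
- plate: black plate, 90 mm along its x, 110 mm along y, 8 mm thick, with a yellow plaster cast on it (block 62 x 56 mm centred at x = -6 mm, 8 to 22 mm above the underside; teeth up to 36 mm); 0.3 to 0.5 kg. Origin: centre of the underside; -x edge trails, +x edge leads. Starts flat on the deck, yaw within 0.2 rad of the base's. Two through holes of about 12 mm, one each side of the cast
- hole_a (a point): centre of one hole, at the underside of the plate, at x = -12, y = +42 mm in the plate's frame; belongs over pin_a
- hole_b (a point): centre of the other hole, at the underside of the plate, at x = -12, y = -42 mm in the plate's frame; belongs over pin_b
- base: fixed base, 275 x 170 mm, no walls or stops. Origin at table height under the seat's centre; the plate travels along its +x, roughly to the robot's right. Aluminium entry deck, height 17 mm, x = -195 to -48 mm; blue seat with the pins, height 10 mm, x = -48 to +80 mm; both y = -85 to +85 mm. Seated, the plate's origin is at x = y = 0, z = 10 mm, axes parallel
- seat (a point): point on the seat surface, 10 mm above the table, where the centre of the plate's underside belongs. Seated, the plate's trailing edge is 3 mm clear of the deck's step and its top 1 mm above the deck. Before that it slides level across deck and pin tips, dips its nose (up to about 0.15 rad) in the last few mm, then drops
- pin_a (a point): foot, on the seat, of a brass locating pin: 9 mm across, 6.5 mm high, its upper part a cone that ends 4 mm across, 0.5 mm below deck level; at x = -12, y = +42 mm in the base's frame
- pin_b (a point): foot of the other, equal pin, at x = -12, y = -42 mm in the base's frame
- spare_cast: another cast on a white plate, 110 x 90 x 36 mm, loose bystander; origin at the centre of its underside
- bowl: white mixing bowl, 110 mm across, 50 mm high, loose bystander; origin at the centre of its underside
- wax_jar: small jar with red cap, 44 mm across, 48 mm high, loose bystander; origin at the centre of its underside
- spatula: plaster spatula about 170 mm long lying flat, loose bystander
- loupe: upright white-and-black magnifier, 40 mm across the foot, 82 mm high, loose bystander; origin at the centre of its underside
- tooth_card: red card of seven sample teeth, 100 x 32 x 14 mm, loose bystander; origin at the centre of its underside
- brush: brush about 160 mm long lying flat, loose bystander
Mind the look-alikes: they are no part of the job. What is shaped like the plate but orange or purple is not meant.

How it is judged (in metres and radians):
At the end, for the whole second after the job is handed in: Both holes are over their pins (within 3 mm of centre), the plate's underside is within 1.5 mm of the seat, it is level within 0.03 rad and at rest (horizontal distance between hole_a and pin_a below 0.003 m and horizontal distance between hole_b and pin_b below 0.003 m and z of plate in the frame of seat below 0.0015 m and angle between plate's own z axis and vertical below 0.03 rad and linear speed of plate below 0.01 m/s and angular speed of plate below 0.1 rad/s); the robot touches nothing.
It fails at once if the plate is lifted: its centre rises more than 8 mm above the deck (z of plate in the frame of seat above 0.015 m).
It fails at once if the plate is tipped by more than 0.35 rad (angle between plate's own z axis and vertical above 0.35 rad).
It fails at once if the plate is handled roughly: the robot pushes on it with more than 40 N (contact force between any of the fingers, the arm and plate above 40 N).
It fails at once if a bystander is moved by more than 15 mm (distance of any of spare_cast, bowl, wax_jar, spatula, loupe, tooth_card, brush from where it was at the start of the episode above 0.015 m).
It also fails if it takes over 61 s, if anything falls off the work surface, if the arm or the gripper's body presses on something with over 40 N, if the wrist force passes 120 N, or if a joint passes its speed limit or range.

## Robot

A 6-joint arm with a two-finger parallel gripper is mounted at the origin on the work surface. World frame = base frame: x ahead of the robot, y to its left, z up, the work surface at z = 0. Lengths are in m, angles in degrees, forces in N, time in s.
With the tool pointing down it reaches from about 0.35 to 0.875 m from the base axis. Payload 4.2 kg.
Tool frame: the origin (TCP) lies midway between the tips of the shut fingers; the grasp point (between the pads) lies 19 mm behind it; z points along the fingers, y is the direction in which the jaws open and shut (so a half turn about z gives the same grasp; the last joint's range is limited). The gripper opens to 87 mm and grips with 3 to 60 N. Pads are 19 mm wide; open, the fingers measure 117 mm over their backs; the gripper's body (75 mm by 190 mm) begins 51 mm behind the grasp point.
Start: joints at [83.285, 22.042, 0.453, 0, -68.411, -14.817], TCP at [0.229, 0.581, 0.223] pointing down, gripper open.
Joint ranges: [-179.83, 179.83], [-69.29, 118.12], [-61.27, 80.66], [-181.25, 117.63], [-171.15, -9.14], [-177.46, 177.46]. Speed limits (degrees/s): [159.86, 159.86, 180, 180, 180, 180].

## Interface

Orientations are given as a 3x3 rotation matrix whose columns are the frame's x, y, z axes.
In Python, from station import r gives the robot as it stands.
- The arm moves only by the tool play_rows, never from a script. Its argument "commands" is a list that holds one entry, the list of rows, each a list of 7 numbers: the shift along the world's x, y, z in m, then the turn, a rotation vector about the world's x, y, z in rad, then the closure, from 0 (fully open) to 1 (shut). A call has 1 to 5 rows; each row is the pose to reach, as a shift and turn from the pose commanded when the call began; what a row does not reach only later rows make up. A row lasts 1/10 s, in which the tool goes at most 50 mm and 8.59 degrees, less where a joint would pass 70% of its speed; a pose out of reach is approached as far as the arm can. A call with a gripper value outside its range is refused whole. The fingers move at their own pace and stop on an object; the grip force is fixed at half the most. Time passes only in rows, so rows that repeat a pose let the fingers close. It gives the time, the measured TCP pose, the force and the opening at its end, in the units of the state.
- r.sense(): the state, without advancing time (a new reading comes with each control period).
- r.capture(name): name is "scene" or "side" or "wrist"; returns a dict with "image" (384x512x3 uint8, red, green, blue), "range_z" (384x512 float32, m along the optical axis (not along the pixel's ray), 0 where there is no reading), "intrinsics" (3x3 intrinsics, pixels), "extrinsics" (4x4, takes a point from camera to world coordinates); the wrist camera has in their place "mount" (4x4, takes a point from camera to tool coordinates, whose origin is the TCP and whose axes are the flange's). Camera axes: x right, y up, looking along -z (the intrinsics and any distortion apply to the point x, -y, -z); pixel columns grow to the right and rows downward; lengths in m; the calibration is good to about 2 mm. A picture is of the moment at which its call begins: read the wrist's pose just before it.
- r.finish_job(): hands the job in, once; it reports no verdict.
The state is a dict: "time_s": time; "joints": joint angles; "joint_velocities": joint speeds; "effort": joint torques, N m; "tcp_pos": TCP position; "ee_rot": TCP orientation; "wrist_force": force on the tool from outside, world axes, zero at the start; "moment": the same for the moment, N m; "gripper_width": opening from 0.0 (shut) to 1.0 (fully open).
Only numpy, scipy, OpenCV 4.12 (cv2) and the standard library are available. Lean on these libraries where they do the work, as an engineer would, in place of code of your own. Each camera call takes 0.05 s, during which the arm holds its last target. There are 200 camera calls.

## Working session

There is one attempt and no reset: what is moved stays moved. The work goes in short steps, Python scripts to look and compute and a tool call to move; the robot and the scene stay as the last step left them, time stands still between calls to the robot, and variables do not carry over. Pictures are saved under pics/ and viewed, about 8 in all and at most 12, crops included, and the job is handed in when it is done.

Besides the shell and the picture viewer there is one more tool, called after ">>>" as a command line: name --argument value ..., lists and objects as JSON in quotes. play_rows: Moves the arm, as the interface text tells. Its arguments: {"type":"object","properties":{"commands":{"type":"array","items":{"type":"array","items":{"type":"array","items":{"type":"number"}}}}},"required":["commands"]}

```bash
mkdir -p pics; ls; cat > h.py <<'E'
import numpy as np, cv2
from station import r
def cap(n):
    s=r.sense(); c=r.capture(n)
    if 'extrinsics' in c: T=np.array(c['extrinsics'])
    else:
        W=np.eye(4); W[:3,:3]=s['ee_rot']; W[:3,3]=s['tcp_pos']; T=W@np.array(c['mount'])
    return c['image'],np.array(c['range_z']),np.array(c['intrinsics']),T
def pts(z,K,T):
    v,u=np.mgrid[:z.shape[0],:z.shape[1]]
    P=np.stack([(u-K[0,2])/K[0,0]*z,-(v-K[1,2])/K[1,1]*z,-z],-1)
    return P@T[:3,:3].T+T[:3,3]
def ray(u,v,K,T,h):
    d=T[:3,:3]@np.array([(u-K[0,2])/K[0,0],-(v-K[1,2])/K[1,1],-1]); return T[:3,3]+d*(h-T[2,3])/d[2]
E
python3 - <<'E'
from h import *
s=r.sense(); print({k:np.round(v,3).tolist() for k,v in s.items()})
for n in ['scene','side','wrist']:
    im,z,K,T=cap(n); np.savez(f'pics/{n}0.npz',im=im,z=z,K=K,T=T); print(n,K.round(1).tolist(),T.round(3).tolist())
    cv2.imwrite(f'pics/{n}0.png',im[...,::-1])
E
```

```text
pics
{'time_s': 0.0, 'joints': [83.285, 22.09, 0.378, -0.029, -68.41, -14.817], 'joint_velocities': [-0.061, -0.021, -0.134, -0.067, -0.073, 0.063], 'effort': [0.0, -39.066, 18.741, 4.22, 0.011, -0.0], 'tcp_pos': [0.229, 0.581, 0.221], 'ee_rot': [[0.93, -0.367, -0.001], [-0.367, -0.93, -0.002], [0.0, 0.002, -1.0]], 'wrist_force': [-0.335, -0.039, 0.403], 'moment': [-0.01, -0.032, -0.001], 'gripper_width': 0.998}
scene [[351.6, 0.0, 255.1], [0.0, 351.6, 195.6], [0.0, 0.0, 1.0]] [[-0.296, -0.627, 0.721, 1.339], [0.955, -0.197, 0.221, 0.251], [0.004, 0.754, 0.657, 0.804], [0.0, 0.0, 0.0, 1.0]]
side [[444.8, 0.0, 247.7], [0.0, 444.8, 186.9], [0.0, 0.0, 1.0]] [[0.903, 0.308, -0.3, 0.14], [-0.43, 0.611, -0.665, -0.909], [-0.021, 0.73, 0.684, 1.0], [0.0, 0.0, 0.0, 1.0]]
wrist [[273.3, 0.0, 258.0], [0.0, 273.3, 191.6], [0.0, 0.0, 1.0]] [[-0.367, 0.887, 0.28, 0.305], [-0.93, -0.351, -0.107, 0.549], [0.003, -0.3, 0.954, 0.383], [0.0, 0.0, 0.0, 1.0]]
```

View pics/scene0.png

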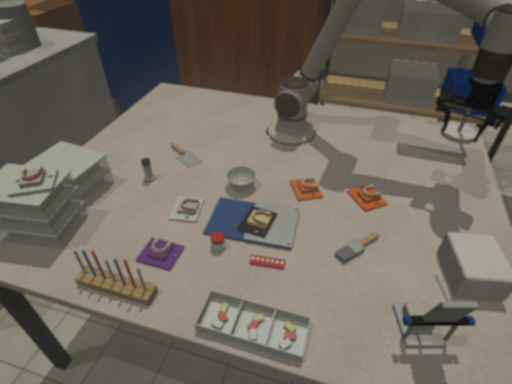

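View pics/side0.png

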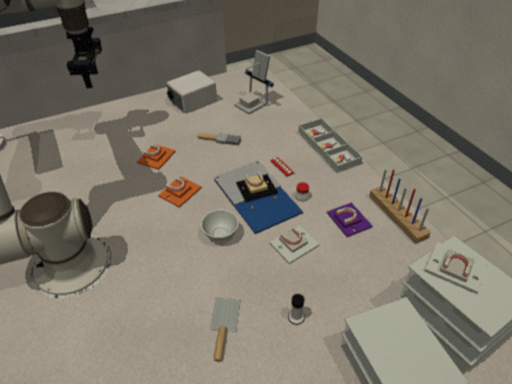

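The base lies in the middle: blue seat at about (230,220) in scene and (270,212) in side, deck beside it. The plate straddles the boundary, at (258,221) in scene and (256,186) in side. The tooth card (267,262) and wax jar (218,242) are close by, in scene pixels.

```bash
python3 - <<'E'
from h import *
big=[]
for n,(x0,x1,y0,y1) in {'scene':(195,310,190,280),'side':(200,315,150,245)}.items():
    d=np.load(f'pics/{n}0.npz'); im,z,K,T=[d[k] for k in('im','z','K','T')]
    P=pts(z,K,T); hsv=cv2.cvtColor(im,cv2.COLOR_RGB2HSV)
    roi=np.zeros(z.shape,bool); roi[y0:y1,x0:x1]=1
    H,S,V=[hsv[...,i].astype(int) for i in range(3)]
    blue=roi&(H>100)&(H<125)&(S>110)&(V>50)
    blk=roi&(V<50)
    for nm,m,h in(('blue',blue,.010),('black',blk,.025)):
        k,l,st,c=cv2.connectedComponentsWithStats(m.astype(np.uint8)); i=1+st[1:,4].argmax(); m=l==i
        v,u=np.nonzero(m); W=np.array([ray(a,b,K,T,h) for a,b in zip(u,v)])[:,:2]
        rect=cv2.minAreaRect((W*1000).astype(np.float32)); 
        print(n,nm,m.sum(),'medz',np.median(P[m][:,2]).round(4),'rect',np.round(rect[0],1),np.round(rect[1],1),round(rect[2],1), cv2.boxPoints(rect).round(0).tolist())
    big.append(cv2.resize(im[y0:y1,x0:x1],None,fx=5,fy=5,interpolation=cv2.INTER_CUBIC))
w=max(b.shape[1] for b in big); 
for n,b in zip(['scene','side'],big): cv2.imwrite(f'pics/{n}_crop.png',b[...,::-1])
E
```

```text
scene blue 361 medz 0.0096 rect [594.1 -53.2] [152.   79.3] 0.6 [[518.0, -14.0], [519.0, -94.0], [671.0, -92.0], [670.0, -13.0]]Traceback (most recent call last):
  File "<stdin>", line 11, in <module>
ValueError: attempt to get argmax of an empty sequence
```

>>> play_rows --commands '[[[0.03, -0.04, 0.02, 0, 0, -0.14, 0.1], [0.06, -0.08, 0.04, 0, 0, -0.28, 0.1], [0.09, -0.12, 0.06, 0, 0, -0.42, 0.1], [0.12, -0.16, 0.08, 0, 0, -0.56, 0.1], [0.15, -0.2, 0.08, 0, 0, -0.7, 0.1]]]'

```text
time_s: 0.65
tcp_pos: [0.3719, 0.3922, 0.3036]
ee_rot: [[0.471, -0.882, 0.003], [-0.882, -0.471, 0.003], [-0.002, -0.004, -1.0]]
wrist_force: [-0.2, -0.2, -0.1]
gripper_width: 0.902
```

>>> play_rows --commands '[[[0.03, -0.04, 0.0, 0, 0, -0.1, 0.1], [0.06, -0.08, 0.0, 0, 0, -0.2, 0.1], [0.09, -0.12, 0.0, 0, 0, -0.3, 0.1], [0.12, -0.16, 0.0, 0, 0, -0.4, 0.1], [0.15, -0.2, 0.0, 0, 0, -0.5, 0.1]]]'

```text
time_s: 1.15
tcp_pos: [0.5213, 0.1911, 0.3012]
ee_rot: [[-0.009, -1.0, -0.0], [-1.0, 0.009, 0.0], [-0.0, 0.0, -1.0]]
wrist_force: [0.3, 0.7, 0.1]
gripper_width: 0.9
```

>>> play_rows --commands '[[[0.03, -0.04, 0.0, 0, 0, 0, 0.1], [0.06, -0.08, 0.0, 0, 0, 0, 0.1], [0.06, -0.1, 0.0, 0, 0, 0, 0.1], [0.06, -0.1, 0.0, 0, 0, 0, 0.1]]]'

```text
time_s: 1.55
tcp_pos: [0.5809, 0.0902, 0.3004]
ee_rot: [[-0.009, -1.0, -0.002], [-1.0, 0.009, -0.001], [0.001, 0.002, -1.0]]
wrist_force: [-0.5, -0.4, -0.0]
gripper_width: 0.901
```

```bash
python3 - <<'E'
from h import *
s=r.sense(); print({k:np.round(s[k],3).tolist() for k in('time_s','joints','tcp_pos','ee_rot')})
im,z,K,T=cap('wrist'); np.savez('pics/w1.npz',im=im,z=z,K=K,T=T)
cv2.imwrite('pics/w1.png',cv2.resize(im,(768,576),interpolation=cv2.INTER_CUBIC)[...,::-1])
E
```

```text
{'time_s': 1.55, 'joints': [24.602, 16.009, 2.753, -0.004, -76.857, -25.143], 'tcp_pos': [0.581, 0.09, 0.3], 'ee_rot': [[-0.009, -1.0, -0.002], [-1.0, 0.009, -0.001], [0.001, 0.002, -1.0]]}
```

View pics/w1.png

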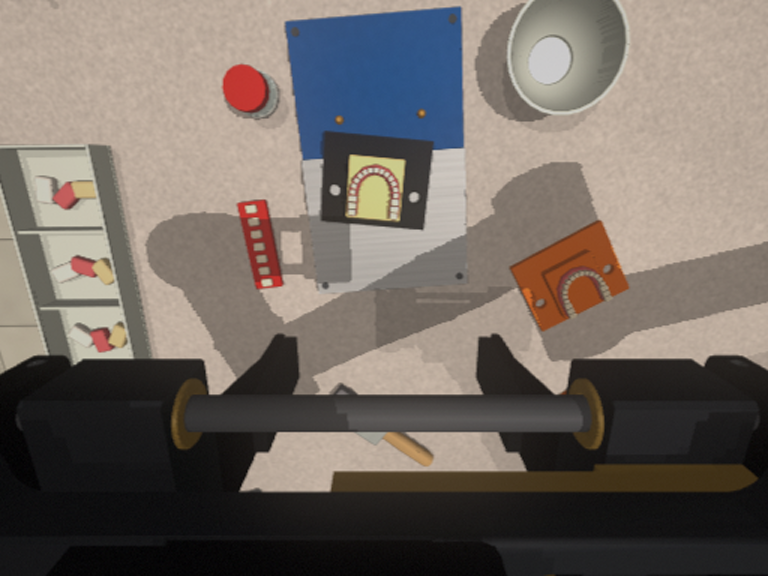

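The wrist view shows it all clearly, in picture pixels (768 wide). The pins are at (339,119) and (422,113), and the plate's holes at (335,190) and (414,197). The plate is turned clockwise relative to the base by about 8°. The tooth card (260,243) and wax jar (248,90) sit to the left, with the bowl at the right.

```bash
cat >> h.py <<'E'
def comps(m,amin):
    k,l,st,c=cv2.connectedComponentsWithStats(m.astype(np.uint8)); return [(l==i,c[i]) for i in range(1,k) if st[i,4]>=amin]
def fitrect(m,K,T,h):
    c=max(cv2.findContours(m.astype(np.uint8),cv2.RETR_EXTERNAL,cv2.CHAIN_APPROX_NONE)[0],key=cv2.contourArea)[:,0]
    W=np.array([ray(u,v,K,T,h)[:2] for u,v in c])*1000
    return cv2.minAreaRect(W.astype(np.float32))
def measure(im,K,T,plate_h=.025,box=None):
    hsv=cv2.cvtColor(im,cv2.COLOR_RGB2HSV); H,S,V=[hsv[...,i].astype(int) for i in range(3)]
    top=np.zeros(H.shape,bool); top[:int(225)]=1
    if box is not None: top[:]=0; top[box[1]:box[3],box[0]:box[2]]=1
    out={}
    blue=top&(H>100)&(H<125)&(S>120)&(V>50)
    bm=max(comps(blue,50),key=lambda a:a[0].sum())[0]; out['blue']=fitrect(bm,K,T,.010)
    hull=np.zeros(H.shape,np.uint8); cs=max(cv2.findContours(bm.astype(np.uint8),cv2.RETR_EXTERNAL,cv2.CHAIN_APPROX_NONE)[0],key=cv2.contourArea)
    cv2.fillPoly(hull,[cv2.convexHull(cs)],1)
    out['pins']=[ray(*c,K,T,.0155)[:2]*1000 for m,c in comps((hull>0)&(H>5)&(H<25)&(S>130)&(V>80),4)]
    dark=top&(V<70)&(S<90)
    pm=max([c for c in comps(dark,500)],key=lambda a:a[0].sum())[0].astype(np.uint8)
    out['plate']=fitrect(pm,K,T,plate_h); 
    hul=np.zeros_like(pm); cs=max(cv2.findContours(pm,cv2.RETR_EXTERNAL,cv2.CHAIN_APPROX_NONE)[0],key=cv2.contourArea); cv2.fillPoly(hul,[cs],1)
    out['holes']=[(ray(*c,K,T,plate_h)[:2]*1000,int(m.sum())) for m,c in comps((hul>0)&(pm==0)&(S<80),15)]
    return out
E
python3 - <<'E'
from h import *
d=np.load('pics/w1.npz'); im,z,K,T=[d[k] for k in('im','z','K','T')]
o=measure(im,K,T)
for k,v in o.items(): print(k,v)
P=pts(z,K,T)
for n,u,v in(('seat',250,45),('deck',285,175),('plate',228,143),('table',190,120),('card',173,160),('jar',163,58)): print(n,P[v,u].round(4))
E
```

```text
blue ((586.566650390625, -63.81658935546875), (167.4887237548828, 126.17298889160156), 3.6494476795196533)
pins [array([543.19316925, -38.36899355]), array([626.41846911, -33.11464876])]
plate ((590.4926147460938, 27.799720764160156), (89.0845718383789, 108.63084411621094), 84.36183166503906)
holes [(array([567.60336258,  10.21313345]), 17), (array([592.19431941,  38.34671512]), 302), (array([632.70825446,  35.547851  ]), 51), (array([550.51353475,  43.60111488]), 53)]
seat [ 0.5887 -0.0811  0.0091]
deck [0.5335 0.1162 0.0176]
plate [0.6258 0.0613 0.025 ]
table [ 6.892e-01  2.650e-02 -2.000e-04]
card [0.7216 0.0911 0.0066]
jar [ 0.7078 -0.0585  0.0485]
```

>>> play_rows --commands '[[[0.02, -0.012, 0, 0, 0, -0.14, 0.425], [0.04, -0.024, 0, 0, 0, -0.28, 0.425], [0.06, -0.036, 0, 0, 0, -0.42, 0.425], [0.08, -0.048, 0, 0, 0, -0.56, 0.425], [0.092, -0.057, 0, 0, 0, -0.7, 0.425]]]'

```text
time_s: 2.1
tcp_pos: [0.6734, 0.037, 0.3007]
ee_rot: [[-0.651, -0.759, -0.0], [-0.759, 0.651, 0.0], [0.0, 0.0, -1.0]]
wrist_force: [-0.1, -0.1, -0.0]
gripper_width: 0.595
```

>>> play_rows --commands '[[[0, 0, 0, 0, 0, -0.145, 0.425], [0, 0, -0.05, 0, 0, -0.29, 0.425], [0, 0, -0.1, 0, 0, -0.435, 0.425], [0, 0, -0.15, 0, 0, -0.58, 0.425], [0, 0, -0.2, 0, 0, -0.725, 0.425]]]'

```text
time_s: 2.6
tcp_pos: [0.6722, 0.0378, 0.0999]
ee_rot: [[-0.991, -0.136, 0.001], [-0.136, 0.991, 0.001], [-0.001, 0.0, -1.0]]
wrist_force: [0.6, -0.2, -1.4]
gripper_width: 0.573
```

>>> play_rows --commands '[[[0, 0, -0.02, 0, 0, -0.074, 0.425], [0, 0, -0.02, 0, 0, -0.074, 0.425], [0, 0, -0.02, 0, 0, -0.074, 0.425]]]'

```text
time_s: 2.9
tcp_pos: [0.6734, 0.0372, 0.0822]
ee_rot: [[-0.998, -0.07, 0.001], [-0.07, 0.998, -0.0], [-0.001, -0.0, -1.0]]
wrist_force: [0.3, 0.9, 1.0]
gripper_width: 0.574
```

```bash
python3 - <<'E'
from h import *
s=r.sense(); print({k:np.round(s[k],4).tolist() for k in('time_s','joints','tcp_pos','ee_rot','wrist_force')})
im,z,K,T=cap('wrist'); np.savez('pics/w2.npz',im=im,z=z,K=K,T=T)
cv2.imwrite('pics/w2.png',cv2.resize(im,(768,576),interpolation=cv2.INTER_CUBIC)[...,::-1])
E
```

```text
{'time_s': 2.9, 'joints': [16.887, 33.3538, -1.9802, 0.0498, -54.595, -102.8767], 'tcp_pos': [0.6734, 0.0372, 0.0822], 'ee_rot': [[-0.9975, -0.0704, 0.0014], [-0.0704, 0.9975, -0.0003], [-0.0014, -0.0004, -1.0]], 'wrist_force': [0.2837, 0.9116, 0.974]}
```

View pics/w2.png

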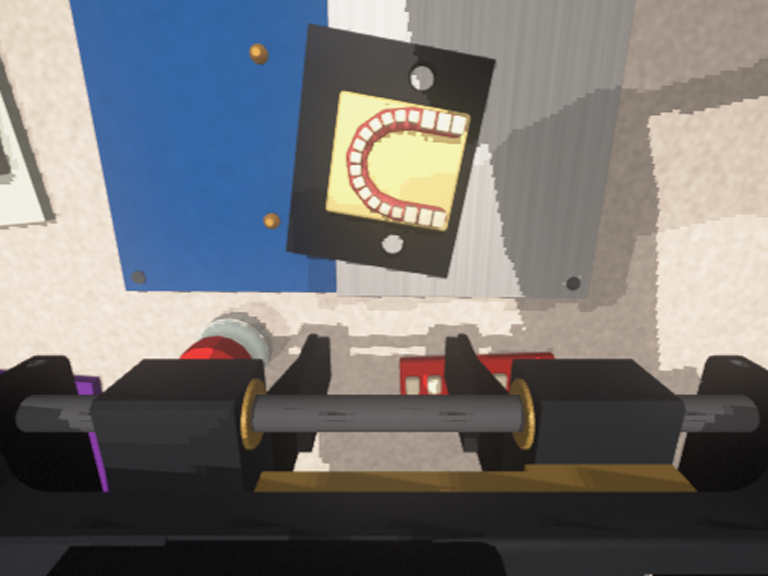

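The view shows the plate's +y edge in front of both open fingers. The wax jar (230,340) and tooth card (480,375) are behind or below the fingers, so the descent is clear. I'll refine the measurement and descend.

```bash
cat >> h.py <<'E'
def rel(o):
    p=sorted(o['pins'],key=lambda q:q[0]); pb,pa=p[0],p[-1]; a=np.arctan2(*(pa-pb)[::-1])
    Y=np.array([np.cos(a),np.sin(a)]); X=np.array([Y[1],-Y[0]]); O=(pa+pb)/2+12*X
    print('base',O.round(1),'yaw_y',np.degrees(a).round(2),'pin dist',np.linalg.norm(pa-pb).round(1))
    c,(w,h),g=o['plate']; d=np.array(c)-O; print('plate rect in base',(d@X).round(2),(d@Y).round(2),'size',round(w,1),round(h,1),'ang rel',round((g-np.degrees(a)+45)%90-45,2))
    hs=sorted([q for q,n in o['holes'] if 8<n],key=lambda q:q[0])
    if len(hs)>1: 
        b,aa=hs[0],hs[-1]; t=np.arctan2(*(aa-b)[::-1]); y=np.array([np.cos(t),np.sin(t)]); x=np.array([y[1],-y[0]]); d=(aa+b)/2+12*x-O
        print('from holes',(d@X).round(2),(d@Y).round(2),'yaw',np.degrees(t-a).round(2),'dist',np.linalg.norm(aa-b).round(1))
E
python3 - <<'E'
from h import *
for f in('w1','w2'):
    d=np.load(f'pics/{f}.npz'); im,z,K,T=[d[k] for k in('im','z','K','T')]
    o=measure(im,K,T,box=None if f=='w1' else (60,0,430,197)); rel(o); print(o['blue'],o['holes'],o['pins'])
E
```

```text
base [585.6 -47.7] yaw_y 3.61 pin dist 83.4
plate rect in base -75.06 9.68 size 89.1 108.6 ang rel -9.25
from holes -74.89 9.62 yaw -9.21 dist 82.6
((586.566650390625, -63.81658935546875), (167.4887237548828, 126.17298889160156), 3.6494476795196533) [(array([567.60336258,  10.21313345]), 17), (array([592.19431941,  38.34671512]), 302), (array([632.70825446,  35.547851  ]), 51), (array([550.51353475,  43.60111488]), 53)] [array([543.19316925, -38.36899355]), array([626.41846911, -33.11464876])]
base [585.5 -47.3] yaw_y 3.95 pin dist 83.1
plate rect in base -62.23 18.62 size 68.0 88.5 ang rel -8.9
((596.10693359375, -63.54498291015625), (150.0139923095703, 125.4280776977539), 3.635662317276001) [] [array([543.22184507, -38.16439731]), array([626.10513178, -32.44751858])]
```

>>> play_rows --commands '[[[0, -0.002, -0.03, 0, 0, -0.007, 0.425], [0, -0.004, -0.05, 0, 0, -0.007, 0.425], [0, -0.004, -0.058, 0, 0, -0.007, 0.425], [0, -0.004, -0.062, 0, 0, -0.007, 0.425], [0, -0.004, -0.062, 0, 0, -0.007, 0.425]]]'

```text
time_s: 3.45
tcp_pos: [0.6736, 0.0324, 0.0206]
ee_rot: [[-0.998, -0.061, 0.002], [-0.061, 0.998, 0.0], [-0.002, 0.0, -1.0]]
wrist_force: [-0.0, 0.3, -0.8]
gripper_width: 0.576
```

>>> play_rows --commands '[[[-0.004, 0, -0.001, 0, 0, 0, 0.425], [-0.008, 0, -0.001, 0, 0, 0, 0.425], [-0.011, -0.001, -0.001, 0, 0, 0, 0.425], [-0.013, -0.001, -0.001, 0, 0, 0, 0.425], [-0.015, -0.001, -0.001, 0, 0, 0, 0.425]]]'

```text
time_s: 3.95
tcp_pos: [0.659, 0.0314, 0.0192]
ee_rot: [[-0.998, -0.06, 0.004], [-0.06, 0.998, 0.001], [-0.004, 0.001, -1.0]]
wrist_force: [2.6, 1.8, 1.1]
gripper_width: 0.578
```

>>> play_rows --commands '[[[-0.0025, 0, 0, 0, 0, 0, 0.425], [-0.005, 0, 0, 0, 0, 0, 0.425], [-0.0075, 0, 0, 0, 0, 0, 0.425], [-0.01, -0.001, 0, 0, 0, 0, 0.425], [-0.012, -0.001, 0, 0, 0, 0, 0.425]]]'

```text
time_s: 4.45
tcp_pos: [0.646, 0.03, 0.0187]
ee_rot: [[-0.998, -0.06, 0.001], [-0.06, 0.998, 0.0], [-0.001, 0.0, -1.0]]
wrist_force: [4.5, 1.7, 2.7]
gripper_width: 0.577
```

```bash
python3 - <<'E'
from h import *
s=r.sense(); print({k:np.round(s[k],4).tolist() for k in('time_s','tcp_pos','wrist_force')})
im,z,K,T=cap('wrist'); np.savez('pics/w3.npz',im=im,z=z,K=K,T=T)
cv2.imwrite('pics/w3.png',cv2.resize(im,(768,576),interpolation=cv2.INTER_CUBIC)[...,::-1])
E
```

```text
{'time_s': 4.45, 'tcp_pos': [0.646, 0.03, 0.0187], 'wrist_force': [4.5315, 1.6782, 2.6997]}
```

View pics/w3.png

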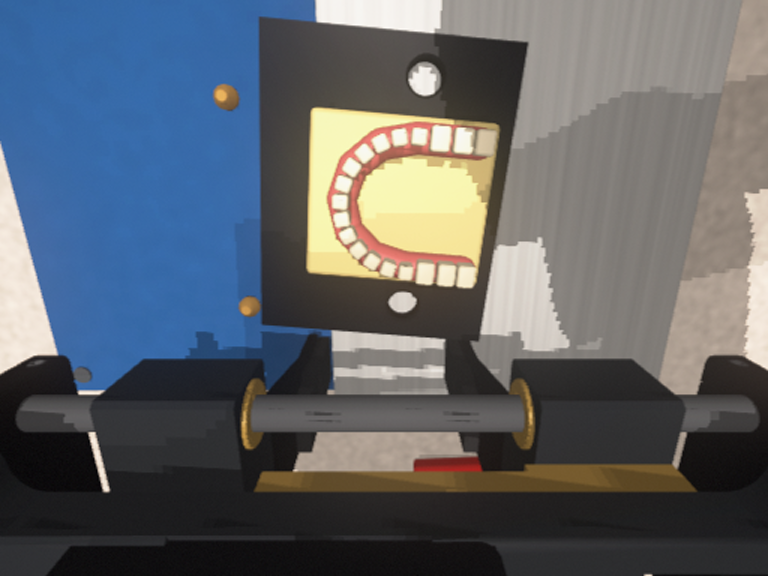

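```bash
cat >> h.py <<'E'
def holepose(hb,ha,K,T,O,a,s=1.5,h=.021):
    b=ray(hb[0]/s,hb[1]/s,K,T,h)[:2]*1000; aa=ray(ha[0]/s,ha[1]/s,K,T,h)[:2]*1000
    Y=np.array([np.cos(a),np.sin(a)]); X=np.array([Y[1],-Y[0]])
    t=np.arctan2(*(aa-b)[::-1]); y=np.array([np.cos(t),np.sin(t)]); x=np.array([y[1],-y[0]]); d=(aa+b)/2+12*x-O
    print('plate in base x,y',(d@X).round(2),(d@Y).round(2),'yaw',np.degrees(t-a).round(2),'holedist',np.linalg.norm(aa-b).round(1))
def blob(im,u,v,cond,rad=14):
    hsv=cv2.cvtColor(im,cv2.COLOR_RGB2HSV).astype(int); m=np.zeros(im.shape[:2],bool); u,v=int(u),int(v); m[max(v-rad,0):v+rad,max(u-rad,0):u+rad]=1
    c=[q for q in comps(m&cond(hsv),4)]; c=min(c,key=lambda q:np.hypot(*(q[1]-[u,v]))); return c[1],int(c[0].sum())
white=lambda q:(q[...,2]>90)&(q[...,1]<90)
brass=lambda q:(q[...,0]>5)&(q[...,0]<25)&(q[...,1]>110)&(q[...,2]>60)
def locate(im,K,T,hb,ha,pb,pa,s=1.5):
    q=[blob(im,p[0]/s,p[1]/s,c) for p,c in((hb,white),(ha,white),(pb,brass),(pa,brass))]; print([(np.round(c*s),n) for c,n in q])
    P=[ray(*c,K,T,.0145)[:2]*1000 for c,n in q[2:]]; a=np.arctan2(*(P[1]-P[0])[::-1]); Y=np.array([np.cos(a),np.sin(a)]); X=np.array([Y[1],-Y[0]]); O=(P[0]+P[1])/2+12*X
    print('base',O.round(1),np.degrees(a).round(2),'pindist',np.linalg.norm(P[1]-P[0]).round(1)); holepose(q[0][0],q[1][0],K,T,O,a,1)
    holepose(q[0][0],q[1][0],K,T,np.array([585.6,-47.6]),np.radians(3.63),1)
E
python3 - <<'E'
from h import *
for f,p in(('w1',((414,197),(335,190),(422,113),(339,119))),('w2',((422,77),(392,244),(258,53),(271,220))),('w3',((424,77),(402,302),(226,96),(249,306)))):
    d=np.load(f'pics/{f}.npz'); im,z,K,T=[d[k] for k in('im','z','K','T')]; locate(im,K,T,*p)
E
```

```text
[(array([413., 196.]), 44), (array([334., 189.]), 44), (array([421., 113.]), 17), (array([339., 119.]), 17)]
base [585.6 -47.9] 3.82 pindist 83.2
plate in base x,y -74.98 9.89 yaw -9.37 holedist 83.5
plate in base x,y -74.71 9.6 yaw -9.18 holedist 83.5
[(array([421.,  78.]), 206), (array([392., 243.]), 151), (array([258.,  53.]), 106), (array([271., 220.]), 73)]
base [585.9 -47.2] 3.68 pindist 82.9
plate in base x,y -74.42 9.47 yaw -9.34 holedist 83.6
plate in base x,y -74.8 9.72 yaw -9.3 holedist 83.6
[(array([424.,  79.]), 409), (array([402., 301.]), 224), (array([226.,  97.]), 203), (array([249., 306.]), 133)]
base [585.3 -46.9] 3.7 pindist 82.4
plate in base x,y -69.2 -5.38 yaw -5.02 holedist 83.2
plate in base x,y -69.92 -5.75 yaw -4.96 holedist 83.2
```

The lateral push moved the plate further than planned, so the finger faces are about 13 mm ahead of the TCP, not 9.5. The plate is now at about (-69.5, -5.5) mm with yaw -5°. Next I'll square it with a two-finger push on the trailing edge.

>>> play_rows --commands '[[[0.01, 0.001, 0.0, 0, 0, 0, 0.425], [0.02, 0.001, 0.01, 0, 0, 0, 0.425], [0.02, 0.001, 0.05, 0, 0, 0, 0.425], [0.02, 0.001, 0.1, 0, 0, 0.14, 0.425], [0.0, 0.01, 0.12, 0, 0, 0.28, 0.3]]]'

```text
time_s: 5.0
tcp_pos: [0.6475, 0.0388, 0.1412]
ee_rot: [[-0.941, -0.338, 0.002], [-0.338, 0.941, -0.001], [-0.001, -0.002, -1.0]]
wrist_force: [0.1, 0.7, 0.3]
gripper_width: 0.612
```

>>> play_rows --commands '[[[-0.02, 0.02, 0, 0, 0, 0.145, 0.1], [-0.035, 0.03, 0, 0, 0, 0.29, 0.1], [-0.05, 0.04, 0, 0, 0, 0.435, 0.1], [-0.06, 0.05, 0, 0, 0, 0.58, 0.1], [-0.07, 0.06, 0, 0, 0, 0.725, 0.1]]]'

```text
time_s: 5.5
tcp_pos: [0.5728, 0.0991, 0.1365]
ee_rot: [[-0.48, -0.877, -0.007], [-0.877, 0.48, -0.003], [0.006, 0.005, -1.0]]
wrist_force: [0.4, 0.7, 0.6]
gripper_width: 0.893
```

>>> play_rows --commands '[[[0, 0, 0, 0, 0, 0.145, 0.1], [0, 0, 0, 0, 0, 0.29, 0.1], [0, 0, 0, 0, 0, 0.435, 0.1], [0, 0, 0, 0, 0, 0.57, 0.1], [0, 0, 0, 0, 0, 0.57, 0.1]]]'

```text
time_s: 6.0
tcp_pos: [0.5738, 0.099, 0.1366]
ee_rot: [[0.063, -0.998, -0.006], [-0.998, -0.063, -0.002], [0.002, 0.006, -1.0]]
wrist_force: [0.8, -1.2, -0.1]
gripper_width: 0.901
```

```bash
python3 - <<'E'
from h import *
s=r.sense(); R=np.array(s['ee_rot']); print({k:np.round(s[k],4).tolist() for k in('time_s','joints','tcp_pos','wrist_force')},'tool y ang',np.degrees(np.arctan2(R[1,1],R[0,1])))
im,z,K,T=cap('wrist'); np.savez('pics/w4.npz',im=im,z=z,K=K,T=T)
cv2.imwrite('pics/w4.png',cv2.resize(im,(768,576),interpolation=cv2.INTER_CUBIC)[...,::-1])
E
```

```text
{'time_s': 6.0, 'joints': [25.6993, 22.3785, -12.2772, -0.0354, -55.727, -22.0503], 'tcp_pos': [0.5738, 0.099, 0.1366], 'wrist_force': [0.8089, -1.1532, -0.0833]} tool y ang -176.37145597082946
```

View pics/w4.png

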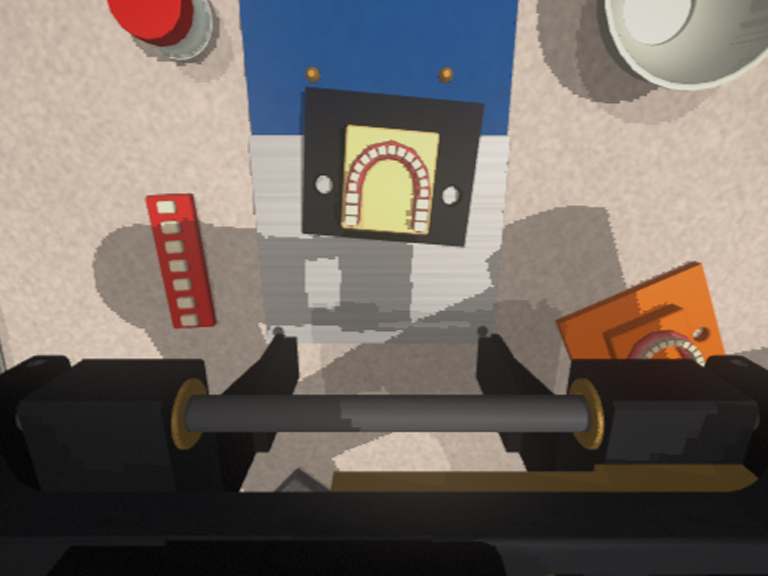

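Jaws are square to the base, and the plate sits ahead of them with clear deck between. Descending and pushing.

>>> play_rows --commands '[[[0, 0, -0.04, 0, 0, 0, 0.1], [0, 0, -0.08, 0, 0, 0, 0.1], [0, 0, -0.105, 0, 0, 0, 0.1], [0, 0, -0.117, 0, 0, 0, 0.1], [0, 0, -0.117, 0, 0, 0, 0.1]]]'

```text
time_s: 6.55
tcp_pos: [0.5746, 0.0993, 0.0199]
ee_rot: [[0.062, -0.998, -0.004], [-0.998, -0.062, -0.002], [0.002, 0.004, -1.0]]
wrist_force: [0.5, 0.3, 0.4]
gripper_width: 0.901
```

>>> play_rows --commands '[[[0, -0.004, 0, 0, 0, 0, 0.1], [0, -0.008, 0, 0, 0, 0, 0.1], [0.001, -0.011, 0, 0, 0, 0, 0.1], [0.001, -0.0135, 0, 0, 0, 0, 0.1], [0.001, -0.016, 0, 0, 0, 0, 0.1]]]'

```text
time_s: 7.05
tcp_pos: [0.5768, 0.0837, 0.0217]
ee_rot: [[0.064, -0.998, 0.001], [-0.998, -0.064, 0.0], [-0.0, -0.001, -1.0]]
wrist_force: [-0.0, 0.2, 0.0]
gripper_width: 0.897
```

>>> play_rows --commands '[[[0, -0.0025, 0, 0, 0, 0, 0.1], [0, -0.005, 0, 0, 0, 0, 0.1], [0.0005, -0.0075, 0, 0, 0, 0, 0.1], [0.0005, -0.01, 0, 0, 0, 0, 0.1], [0.0005, -0.012, 0, 0, 0, 0, 0.1]]]'

```text
time_s: 7.55
tcp_pos: [0.5775, 0.072, 0.0213]
ee_rot: [[0.065, -0.998, 0.001], [-0.998, -0.065, 0.0], [-0.0, -0.001, -1.0]]
wrist_force: [-0.4, 3.1, 0.6]
gripper_width: 0.898
```

```bash
python3 - <<'E'
from h import *
d=np.load('pics/w4.npz'); locate(*[d[k] for k in('im','K','T')],(450,195),(324,184),(446,74),(313,74))
s=r.sense(); R=np.array(s['ee_rot']); print({k:np.round(s[k],4).tolist() for k in('time_s','tcp_pos','wrist_force')},'tool y ang',np.degrees(np.arctan2(R[1,1],R[0,1])))
im,z,K,T=cap('wrist'); np.savez('pics/w5.npz',im=im,z=z,K=K,T=T)
cv2.imwrite('pics/w5.png',cv2.resize(im,(768,576),interpolation=cv2.INTER_CUBIC)[...,::-1])
E
```

```text
[(array([450., 195.]), 110), (array([323., 184.]), 114), (array([445.,  74.]), 62), (array([312.,  74.]), 61)]
base [585.5 -47.7] 3.5 pindist 83.0
plate in base x,y -69.71 -6.12 yaw -4.71 holedist 83.5
plate in base x,y -69.66 -6.05 yaw -4.84 holedist 83.5
{'time_s': 7.55, 'tcp_pos': [0.5775, 0.072, 0.0213], 'wrist_force': [-0.4111, 3.1349, 0.5536]} tool y ang -176.29926590442227
```

View pics/w5.png

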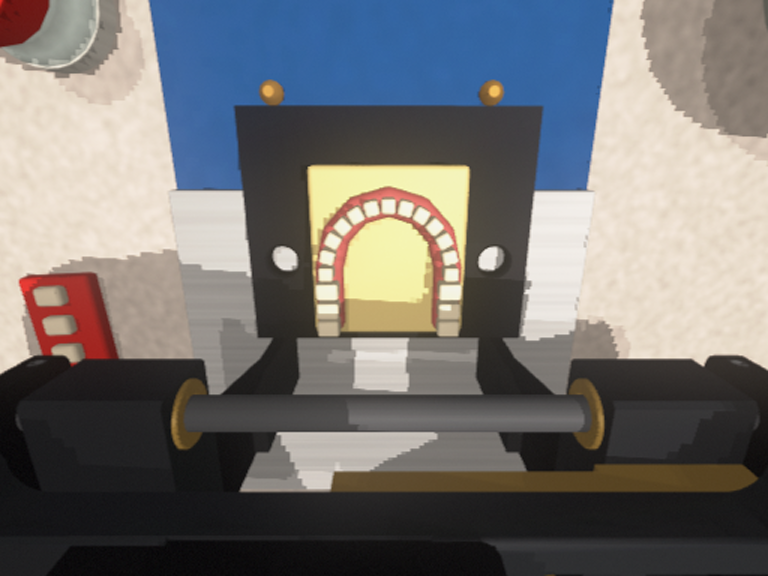

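The plate is now squared against both fingers. Holes are at (285,259) and (491,259), pins at (271,92) and (491,92).

```bash
python3 - <<'E'
from h import *
d=np.load('pics/w5.npz'); locate(*[d[k] for k in('im','K','T')],(491,259),(285,259),(491,93),(271,93))
p=np.array([577.5,72])-[585.6,-47.6]; print('tcp base',p@[.0633,-.998],p@[.998,.0633])
E
```

```text
[(array([490., 258.]), 238), (array([285., 258.]), 238), (array([491.,  92.]), 191), (array([271.,  92.]), 190)]
base [585.7 -47.8] 3.68 pindist 82.4
plate in base x,y -62.24 -2.51 yaw -0.03 holedist 83.4
plate in base x,y -62.03 -2.46 yaw 0.02 holedist 83.4
tcp base -119.87353 -0.5131200000000241
```

The plate is square and only 2.5 mm off to -y. I'll push on with a slight +y drift, so friction at the two contacts carries it across.

>>> play_rows --commands '[[[0.0005, -0.003, -0.001, 0, 0, 0, 0.1], [0.001, -0.006, -0.0015, 0, 0, 0, 0.1], [0.0015, -0.009, -0.0015, 0, 0, 0, 0.1], [0.002, -0.012, -0.0015, 0, 0, 0, 0.1], [0.0025, -0.015, -0.0015, 0, 0, 0, 0.1]]]'

```text
time_s: 8.1
tcp_pos: [0.5809, 0.0576, 0.0205]
ee_rot: [[0.065, -0.998, 0.003], [-0.998, -0.065, 0.001], [-0.001, -0.003, -1.0]]
wrist_force: [-0.6, 4.4, 3.3]
gripper_width: 0.9
```

>>> play_rows --commands '[[[0.0005, -0.003, 0, 0, 0, 0, 0.1], [0.001, -0.006, 0, 0, 0, 0, 0.1], [0.0015, -0.009, 0, 0, 0, 0, 0.1], [0.002, -0.012, 0, 0, 0, 0, 0.1], [0.0025, -0.015, 0, 0, 0, 0, 0.1]]]'

```text
time_s: 8.6
tcp_pos: [0.5834, 0.0425, 0.0205]
ee_rot: [[0.065, -0.998, 0.003], [-0.998, -0.065, 0.001], [-0.001, -0.003, -1.0]]
wrist_force: [-1.5, 5.0, 3.6]
gripper_width: 0.9
```

```bash
python3 - <<'E'
from h import *
s=r.sense(); R=np.array(s['ee_rot']); print({k:np.round(s[k],4).tolist() for k in('time_s','tcp_pos','wrist_force')},'tool y ang',np.degrees(np.arctan2(R[1,1],R[0,1])))
p=np.array(s['tcp_pos'])[:2]*1000-[585.6,-47.6]; print('tcp base',p@[.0633,-.998],p@[.998,.0633])
im,z,K,T=cap('wrist'); np.savez('pics/w6.npz',im=im,z=z,K=K,T=T)
b=ray(490/1.5,258/1.5,K,T,.021)[:2]*1000-[585.6,-47.6]; print(b@[.0633,-.998],b@[.998,.0633])
P=[blob(im,u/1.5,258/1.5,white) for u in(490,285)]; print(P)
holepose(P[0][0],P[1][0],K,T,np.array([585.6,-47.6]),np.radians(3.63),1)
E
```

```text
{'time_s': 8.6, 'tcp_pos': [0.5834, 0.0425, 0.0205], 'wrist_force': [-1.5226, 5.0094, 3.6196]} tool y ang -176.28766310508763
tcp base -90.08772489692566 3.472490715240042
-43.91237914212804 -39.8040536229113
[(array([326.53535354, 176.68686869]), 99), (array([191.41414141, 176.66666667]), 99)]
plate in base x,y -34.91 1.16 yaw 0.11 holedist 82.2
```

```bash
cat >> h.py <<'E'
def edges(im,K,T,rows,h=.025,thr=75):
    V=im.max(2).astype(int); out=[]
    for v in rows:
        u=np.nonzero(V[v,100:412]<thr)[0]+100
        g=np.split(u,np.nonzero(np.diff(u)>1)[0]+1); g=[k for k in g if len(k)>12]
        if not g: continue
        e=[]
        for uu in(g[0][0]-.5,g[-1][-1]+.5):
            b=ray(uu,v,K,T,h)[:2]*1000-[585.6,-47.6]; e+=[b@[.0633,-.998],b@[.998,.0633]]
        out.append([v,g[0][0],g[-1][-1]]+e+[(e[1]+e[3])/2,e[1]-e[3]])
    print(np.round(out,1))
E
python3 - <<'E'
from h import *
for f in('w5','w6'):
    d=np.load(f'pics/{f}.npz'); im,K,T=[d[k] for k in('im','K','T')]
    edges(im,K,T,range(75,220,12))
cv2.imwrite('pics/w6.png',cv2.resize(im,(768,576),interpolation=cv2.INTER_CUBIC)[...,::-1])
E
```

```text
[[  75.   157.   360.   -20.    52.1  -19.8  -57.    -2.5  109.1]
 [  87.   158.   359.   -26.    52.2  -25.8  -57.2   -2.5  109.4]
 [  99.   159.   357.   -32.1   52.3  -32.   -56.8   -2.2  109.1]
 [ 111.   161.   356.   -38.4   51.9  -38.3  -56.9   -2.5  108.8]
 [ 123.   162.   355.   -44.9   52.   -44.7  -57.    -2.5  109.1]
 [ 135.   164.   204.   -51.5   51.6  -51.5   28.2   39.9   23.3]
 [ 147.   165.   205.   -58.4   51.7  -58.3   28.    39.9   23.7]
 [ 159.   166.   206.   -65.3   51.8  -65.3   27.8   39.8   24. ]
 [ 171.   167.   180.   -72.5   51.9  -72.5   43.6   47.8    8.3]
 [ 183.   168.   337.   -79.9   52.1  -79.8  -50.     1.   102.1]
 [ 195.   170.   348.   -87.5   51.6  -87.3  -57.4   -2.9  109. ]
 [ 207.   171.   346.   -95.3   51.7  -95.1  -56.9   -2.6  108.6]
 [ 219.   172.   345.  -103.3   51.8 -103.1  -57.1   -2.6  108.9]]
[[ 75.  157.  361.    9.8  55.8   9.9 -53.2   1.3 109. ]
 [ 87.  158.  360.    3.8  55.9   3.9 -53.4   1.3 109.3]
 [ 99.  159.  358.   -2.3  56.1  -2.2 -53.    1.5 109. ]
 [111.  161.  357.   -8.6  55.6  -8.4 -53.1   1.2 108.8]
 [123.  162.  356.  -15.1  55.7 -14.9 -53.3   1.2 109. ]
 [135.  163.  355.  -21.7  55.9 -21.5 -53.4   1.2 109.3]
 [147.  164.  353.  -28.5  56.  -28.2 -53.    1.5 109. ]
 [159.  166.  352.  -35.4  55.5 -35.2 -53.2   1.2 108.7]
 [171.  167.  351.  -42.6  55.7 -42.3 -53.4   1.2 109. ]
 [183.  168.  350.  -49.9  55.8 -49.7 -53.5   1.1 109.3]
 [195.  169.  349.  -57.4  55.9 -57.2 -53.7   1.1 109.6]
 [207.  171.  347.  -65.2  55.4 -65.  -53.2   1.1 108.7]
 [219.  172.  346.  -73.2  55.6 -72.9 -53.4   1.1 109. ]]
```

View pics/w6.png

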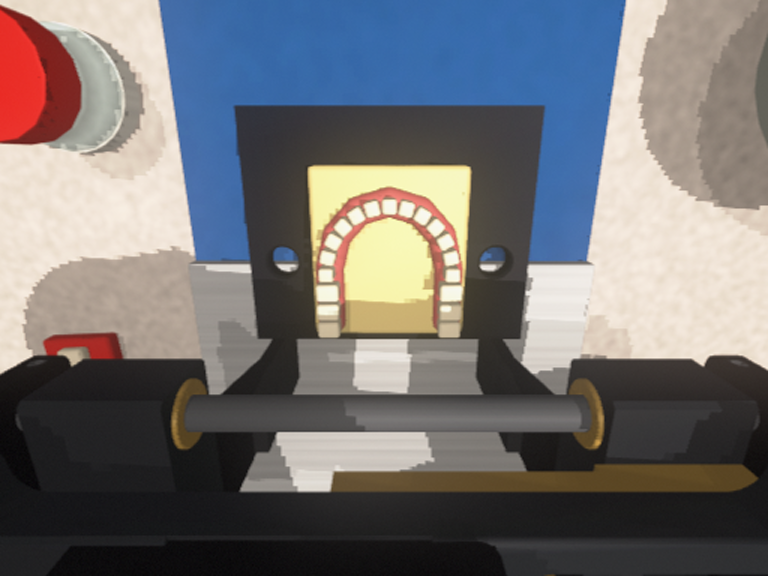

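Pins are now under the plate, which is square at y = +1.2 mm, x ≈ -32. The plate follows the tool (plate y ≈ TCP y - 2.2). I'll push 20 mm more with a small -y drift.

>>> play_rows --commands '[[[0, -0.0025, 0, 0, 0, 0, 0.1], [0, -0.005, 0, 0, 0, 0, 0.1], [0, -0.0075, 0, 0, 0, 0, 0.1], [0, -0.01, 0, 0, 0, 0, 0.1], [0, -0.012, 0, 0, 0, 0, 0.1]]]'

```text
time_s: 9.15
tcp_pos: [0.5831, 0.0302, 0.0202]
ee_rot: [[0.065, -0.998, 0.002], [-0.998, -0.065, 0.001], [-0.0, -0.002, -1.0]]
wrist_force: [0.6, 5.6, 3.8]
gripper_width: 0.9
```

>>> play_rows --commands '[[[0, -0.002, 0, 0, 0, 0, 0.1], [0, -0.004, 0, 0, 0, 0, 0.1], [0, -0.006, 0, 0, 0, 0, 0.1], [0, -0.008, 0, 0, 0, 0, 0.1], [0, -0.009, 0, 0, 0, 0, 0.1]]]'

```text
time_s: 9.65
tcp_pos: [0.5829, 0.0211, 0.0201]
ee_rot: [[0.064, -0.998, 0.002], [-0.998, -0.064, 0.0], [-0.0, -0.002, -1.0]]
wrist_force: [0.4, 4.5, 3.0]
gripper_width: 0.898
```

```bash
cat > m.py <<'E'
import sys
from h import *
s=r.sense(); R=np.array(s['ee_rot']); print({k:np.round(s[k],4).tolist() for k in('time_s','tcp_pos','wrist_force')},'tool y ang',np.degrees(np.arctan2(R[1,1],R[0,1])))
p=np.array(s['tcp_pos'])[:2]*1000-[585.6,-47.6]; print('tcp base',p@[.0633,-.998],p@[.998,.0633])
n=sys.argv[1]; im,z,K,T=cap('wrist'); np.savez(f'pics/{n}.npz',im=im,z=z,K=K,T=T)
cv2.imwrite(f'pics/{n}.png',cv2.resize(im,(768,576),interpolation=cv2.INTER_CUBIC)[...,::-1])
edges(im,K,T,range(60,220,16))
P=pts(z,K,T); V=im.max(2); m=(V<60)&(P[...,2]>.012)&(P[...,2]<.04); m[225:]=0; q=P[m]; A=np.c_[q[:,:2]-q[:,:2].mean(0),np.ones(len(q))]
c=np.linalg.lstsq(A,q[:,2],rcond=None)[0]; print('top plane z, slope along base x,y',c[2].round(4),(c[:2]@[.0633,-.998]).round(4),(c[:2]@[.998,.0633]).round(4),len(q))
E
python3 m.py w7
```

```text
{'time_s': 9.65, 'tcp_pos': [0.5829, 0.0211, 0.0201], 'wrist_force': [0.376, 4.4692, 2.9805]} tool y ang -176.31149763411585
tcp base -68.74034935848624 1.6180560380324722
[[ 76.  158.  360.   30.6  53.3  30.7 -54.6  -0.6 107.9]
 [ 92.  159.  358.   22.6  53.7  22.7 -54.4  -0.4 108. ]
 [108.  161.  357.   14.3  53.4  14.5 -54.8  -0.7 108.2]
 [124.  162.  355.    5.8  53.8   5.9 -54.6  -0.4 108.4]
 [140.  164.  354.   -3.1  53.6  -2.9 -55.   -0.7 108.5]
 [156.  166.  352.  -12.2  53.4 -12.1 -54.8  -0.7 108.1]
 [172.  167.  351.  -21.7  53.7 -21.6 -55.2  -0.7 108.9]
 [188.  168.  349.  -31.5  54.1 -31.4 -55.   -0.5 109.1]
 [204.  170.  348.  -41.7  53.9 -41.6 -55.4  -0.8 109.3]]
top plane z, slope along base x,y 0.024 -0.0153 -0.0002 5328
```

>>> play_rows --commands '[[[0, -0.0015, 0, 0, 0, 0, 0.1], [0, -0.003, 0, 0, 0, 0, 0.1], [0.0005, -0.0045, 0, 0, 0, 0, 0.1], [0.001, -0.006, 0, 0, 0, 0, 0.1], [0.001, -0.007, 0, 0, 0, 0, 0.1]]]'

```text
time_s: 10.2
tcp_pos: [0.5832, 0.0141, 0.0199]
ee_rot: [[0.064, -0.998, 0.0], [-0.998, -0.064, 0.0], [-0.0, -0.0, -1.0]]
wrist_force: [-0.4, 5.8, 5.1]
gripper_width: 0.9
```

```bash
python3 m.py w8
```

```text
{'time_s': 10.2, 'tcp_pos': [0.5832, 0.0141, 0.0199], 'wrist_force': [-0.3668, 5.756, 5.0936]} tool y ang -176.3299811819502
tcp base -61.73589458901136 1.476611918456686
[[ 76.  158.  360.   37.6  53.1  37.7 -54.7  -0.8 107.7]
 [ 92.  160.  358.   29.6  52.9  29.7 -54.5  -0.8 107.4]
 [108.  161.  357.   21.4  53.2  21.5 -54.9  -0.8 108. ]
 [124.  162.  355.   12.8  53.5  12.9 -54.7  -0.6 108.2]
 [140.  164.  354.    4.   53.3   4.1 -55.1  -0.9 108.4]
 [156.  166.  204.   -5.1  53.1  -5.1  30.6  41.8  22.5]
 [172.  167.  350.  -14.6  53.5 -14.5 -54.7  -0.6 108.2]
 [188.  168.  349.  -24.4  53.8 -24.4 -55.1  -0.6 108.9]
 [204.  170.  348.  -34.6  53.6 -34.5 -55.5  -1.  109.1]]
top plane z, slope along base x,y 0.0236 -0.0236 0.0002 5219
```

>>> play_rows --commands '[[[0.0005, -0.0007, 0, 0, 0, 0, 0.1], [0.0008, -0.0014, 0, 0, 0, 0, 0.1], [0.001, -0.002, 0, 0, 0, 0, 0.1], [0.001, -0.0026, 0, 0, 0, 0, 0.1], [0.001, -0.003, 0, 0, 0, 0, 0.1]]]'

```text
time_s: 10.75
tcp_pos: [0.5837, 0.0104, 0.0194]
ee_rot: [[0.064, -0.998, -0.001], [-0.998, -0.064, -0.0], [0.0, 0.001, -1.0]]
wrist_force: [0.0, 0.5, -0.1]
gripper_width: 0.902
```

```bash
python3 m.py w9
```

```text
{'time_s': 10.75, 'tcp_pos': [0.5837, 0.0104, 0.0194], 'wrist_force': [0.048, 0.5481, -0.076]} tool y ang -176.357678242214
tcp base -58.039470624569546 1.780406727227497
[[ 7.600e+01  1.600e+02  3.560e+02  4.130e+01  5.210e+01  4.130e+01
  -5.210e+01 -0.000e+00  1.042e+02]
 [ 9.200e+01  1.620e+02  3.540e+02  3.330e+01  5.190e+01  3.340e+01
  -5.190e+01 -0.000e+00  1.038e+02]
 [ 1.080e+02  1.630e+02  3.530e+02  2.510e+01  5.220e+01  2.510e+01
  -5.230e+01 -0.000e+00  1.044e+02]
 [ 1.240e+02  1.650e+02  3.510e+02  1.660e+01  5.190e+01  1.660e+01
  -5.200e+01 -0.000e+00  1.040e+02]
 [ 1.400e+02  1.660e+02  3.500e+02  7.800e+00  5.230e+01  7.800e+00
  -5.240e+01 -0.000e+00  1.046e+02]
 [ 1.560e+02  1.680e+02  2.070e+02 -1.300e+00  5.200e+01 -1.300e+00
   2.900e+01  4.050e+01  2.300e+01]
 [ 1.720e+02  1.700e+02  3.460e+02 -1.080e+01  5.180e+01 -1.080e+01
  -5.190e+01 -1.000e-01  1.037e+02]
 [ 1.880e+02  1.710e+02  3.450e+02 -2.050e+01  5.210e+01 -2.060e+01
  -5.230e+01 -1.000e-01  1.044e+02]
 [ 2.040e+02  1.730e+02  3.440e+02 -3.070e+01  5.190e+01 -3.070e+01
  -5.260e+01 -4.000e-01  1.045e+02]]
top plane z, slope along base x,y 0.0175 0.0007 -0.0002 5067
```

It dropped: the plate top is at 17.5 mm (18 expected), level, y = 0, and the force has gone to zero. Backing off and lifting clear.

>>> play_rows --commands '[[[0, 0.006, 0.001, 0, 0, 0, 0.1], [0, 0.018, 0.002, 0, 0, 0, 0.1], [0, 0.03, 0.02, 0, 0, 0, 0.1], [0, 0.04, 0.06, 0, 0, 0, 0.1], [0, 0.05, 0.11, 0, 0, 0, 0.1]]]'

```text
time_s: 11.3
tcp_pos: [0.5827, 0.0618, 0.1283]
ee_rot: [[0.065, -0.998, -0.005], [-0.998, -0.065, -0.002], [0.001, 0.005, -1.0]]
wrist_force: [1.3, 0.8, -0.4]
gripper_width: 0.901
```

>>> play_rows --commands '[[[0, 0.005, 0.04, 0, 0, 0, 0.1], [0, 0.01, 0.08, 0, 0, 0, 0.1], [0, 0.01, 0.08, 0, 0, 0, 0.1], [0, 0.01, 0.08, 0, 0, 0, 0.1]]]'

```text
time_s: 11.7
tcp_pos: [0.5843, 0.072, 0.2101]
ee_rot: [[0.065, -0.998, 0.003], [-0.998, -0.065, 0.002], [-0.001, -0.003, -1.0]]
wrist_force: [0.2, -0.8, -0.4]
gripper_width: 0.9
```

```bash
python3 m.py w10
```

```text
{'time_s': 11.7, 'tcp_pos': [0.5843, 0.072, 0.2101], 'wrist_force': [0.1824, -0.7822, -0.419]} tool y ang -176.2798811997294
tcp base -119.4753062766184 6.253069001110531
[[ 6.000e+01  2.170e+02  3.080e+02  1.520e+01  5.290e+01  1.530e+01
  -5.340e+01 -2.000e-01  1.063e+02]
 [ 7.600e+01  2.170e+02  3.070e+02 -2.000e+00  5.370e+01 -1.800e+00
  -5.320e+01  2.000e-01  1.068e+02]
 [ 9.200e+01  2.180e+02  3.070e+02 -1.960e+01  5.320e+01 -1.940e+01
  -5.420e+01 -5.000e-01  1.074e+02]
 [ 1.080e+02  2.190e+02  3.060e+02 -3.790e+01  5.280e+01 -3.770e+01
  -5.400e+01 -6.000e-01  1.068e+02]]
top plane z, slope along base x,y 0.0177 0.0007 -0.001 3211
```

View pics/w10.png

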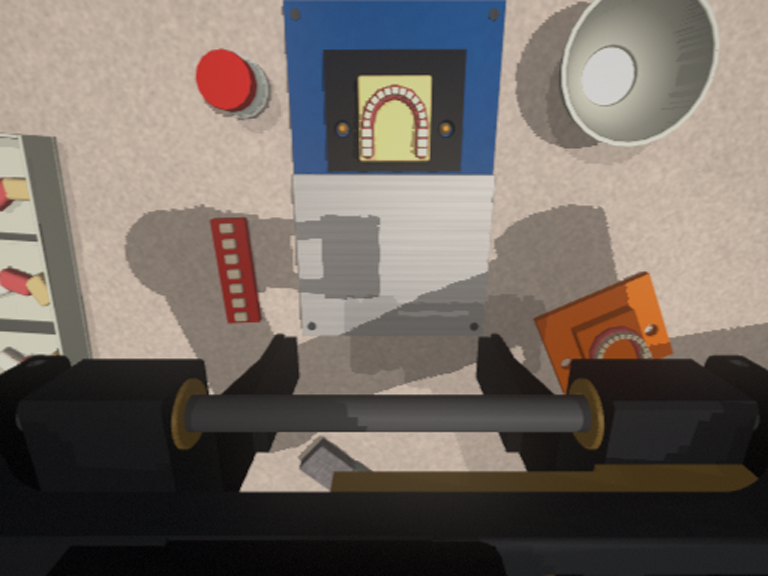

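The plate lies flat on the blue seat, with a brass pin showing in each hole at (343,128) and (446,128). The trailing edge is clear of the deck step, the arm is clear, and the card, jar and bowl look unmoved.

```bash
python3 -c "
from station import r
print(r.finish_job())"
```

```text
the job is handed in; nothing more can be done
None
```

The plate is seated: it lies flat on the blue seat with a brass pin showing in each hole. I handed the job in at about 12 s on the robot's clock, and no verdict was reported.

I nudged the plate sideways with the open fingers, squared it with a two-finger push on its trailing edge, then pushed it along the deck, correcting its sideways position, until it dropped. Then I backed off and lifted clear.

**Last checks:**
- **Height and level:** the top plane read 17.7 mm (18 expected when seated), with a tilt of about 0.001 rad.
- **Position:** sideways error was within about 0.6 mm. The trailing edge is clear of the deck's step in the last picture.
- **Force:** wrist readings stayed under about 8 N while pushing and were at noise level after release.
- **Bystanders:** the wax jar, tooth card and bowl looked unmoved in the last picture. I did not measure them or the other bystanders again.

**What disagreed:** the first sideways nudge overshot, because the finger faces are about 13 mm ahead of the tool centre, not the 9.5 mm I assumed. It took the plate about 15 mm across to y = -5.5 mm, and the later pushes corrected this. The plate's measured width came out 1–6 mm short of 110 mm after it started dipping. I put that down to using the old top height in the calculation; it does not affect the centring.

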